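Clear the keyboard and shut the laptop

ROBOT

A 7-joint arm with a two-finger parallel gripper is mounted at the origin on the work surface. World frame = base frame: x ahead of the robot, y to its left, z up, the work surface at z = 0. Lengths are in m, angles in rad, forces in N, time in s.
With the tool pointing down it reaches from about 0.425 to 0.925 m from the base axis. Payload 6.8 kg.
Tool frame: the origin (TCP) lies on the centre line of the jaws, within the pads' length; the fingertips stand 25 mm ahead of it and the grasp point (between the pads) lies 6 mm ahead of it; z points along the fingers, y is the line along which they close (so a half turn about z gives the same grasp; the last joint's range is limited). The gripper opens to 85 mm and grips with 20 to 120 N. Pads are 22 mm wide; open, the fingers measure 114 mm over their backs; the gripper's body (76 mm by 85 mm) begins 54 mm behind the grasp point. The pads swing forward as they close: fully open they stand 13 mm farther back than shut.
Start: joints at [-1.262, 0.477, 0.022, 1.555, -0.011, 1.109, -0.083], TCP at [0.273, 0.617, 0.256] pointing down, gripper open.
Joint ranges: [-2.96, 2.96], [-0.34, 2.1], [-1.41, 1.46], [0.24, 2.44], [-1.37, 4.51], [0.17, 1.92], [-2.96, 2.96]. Speed limits (rad/s): [2.39, 2.39, 3.14, 3.14, 3.14, 3.14, 3.14].

INTERFACE

Orientations are given as a rotation vector (axis times angle).
In Python, from bench import status, imaging, workorder gives the robot as it stands.
- The arm moves only by the tool send_rows, never from a script. Its argument "steps" is a list of rows, each an object of numbers: "dx", "dy", "dz": the shift along the tool's x, y, z in cm; "yaw": the turn about the tool's z in degrees; "gripper": the opening, from 0 (shut) to 1 (fully open). A call has 1 to 5 rows; each row is the pose to reach, as a shift and turn from the pose commanded when the call began, along the tool's axes at that moment; what a row does not reach only later rows make up. A row lasts 1/8 s, in which the tool goes at most 62.5 mm and 10.7 degrees, less where a joint would pass 70% of its speed; a pose out of reach is approached as far as the arm can. A call with a gripper value outside its range is refused whole. The fingers move at their own pace and stop on an object; "force" is the grip in N (left out, the last holds). Time passes only in rows, so rows that repeat a pose let the fingers close. It gives the time, the measured TCP pose, the force, the opening and the grip force at its end, in the units of the state.
- status.get_obs(): the state, without advancing time (a new reading comes with each control period).
- imaging.grab_frame(name): name is "scene" or "top" or "wrist"; returns a dict with "color" (384x512x3 uint8, red, green, blue), "depth" (384x512 float32, m along the optical axis (not along the pixel's ray), 0 where there is no reading), "K" (3x3 intrinsics, pixels), "R" (3x3) and "t" (3): a world point X has camera coordinates R X + t. Camera axes: x right, y down, z forward; pixel columns grow to the right and rows downward; lengths in m; the calibration is good to about 2 mm. A picture is of the moment at which its call begins.
- workorder.hand_in(): hands the job in; it is judged then, once.
The state is a dict: "clock": time; "joints": joint angles; "qvel": joint speeds; "tau": joint torques, N m; "tcp_pos": TCP position; "orientation": TCP orientation; "contact_force": force on the tool from outside, world axes, zero at the start; "moment": the same for the moment, N m; "grip_width": finger opening in m; "gripper_force": force on a finger pad.
Only numpy, scipy, OpenCV 4.12 (cv2) and the standard library are available. Lean on these libraries where they do the work, as an engineer would, in place of code of your own. Each camera call takes 0.05 s, during which the arm holds its last target. There are 200 camera calls.

TASK

Shut the laptop for the day. With the fingertips, slide the yellow highlighter off the keyboard so that it lies on the desk clear of the laptop, then push the screen over and gently down until it is fully shut, without slamming it or shoving the laptop along the desk. Do not pick anything up, and leave the other things on the desk where they are.

Things in the scene. Friction and masses are not known exactly. Their poses are not given: they have to be found in the camera images.
- laptop: Base of an open silver laptop, black keyboard: 200 deep (x) x 285 wide (y) x 16 mm high, loose on the desk, 1.2 kg with its lid. Origin: centre of its underside, at desk height. +x points from the hinge to the user's edge (away from the robot), y along the hinge, z up. Keyboard and palm rest are one flat deck 16 mm above the desk, ending at x = +-100, y = +-142.5 mm.
- laptop_hinge (a point): Middle of the lid's hinge axis, which runs along the laptop's y: at x = -95, y = 0, z = 16 mm in the laptop's frame. Axes as the laptop's.
- lid (a joint): Lid (screen) angle, rad: 0 fully shut flat on the deck, 1.57 upright, more leans back to the robot, stop at 2.2. The lid is a flat silver plate 285 wide, 195 long from the hinge, 6 mm thick; its inner face (screen) passes through the hinge axis. A stiff hinge holds it at any angle; moving it takes 0.1 to 0.7 N m, about 1 to 4 N at 170 mm from the hinge.
- lid_edge (a point): Middle of the lid's free edge on its outer (back) face, 195 mm from the hinge and 6 mm out from the plane through the hinge axis. It moves with the lid: its x runs along the lid from hinge to free edge, its z is the outward normal of the back face (up when shut, towards the robot when upright).
- highlighter: Flat yellow highlighter pen, 108 (x) x 26 (y) x 14 mm high (z), about 22 g, lying loose on the keyboard or palm rest at any angle. Origin: centre of its underside.
- highlighter_mid (a point): Centre of the highlighter, 7 mm above its underside. 23 mm above the desk while it lies on the laptop, 7 mm when it lies flat on the desk (13 mm on its narrow side).
- mouse: Loose black computer mouse, 96 (x) x 54 (y) x 32 mm high, on the desk on the laptop's +y side. Origin: centre of its underside.
- mug: Loose blue mug, 80 mm across, 92 mm high, handle to its +y. Origin: centre of its underside.
- phone: Loose black phone lying flat, 148 (x) x 72 (y) x 8 mm. Origin: centre of its underside.
- notes: Loose block of coloured sticky notes, 76 x 76 x 22 mm. Origin: centre of its underside.
- penpot: Loose grey pen pot, 80 mm across, 98 mm high, its pens rising to 150 mm. Origin: centre of its underside.
- router: Loose white router, 150 (x) x 225 (y) x 36 mm with two upright aerials 195 mm high at y = +-122 mm, x = +66 mm. Origin: centre of its underside.
- stapler: Loose red stapler, 128 (x) x 34 (y) x 50 mm high. Origin: centre of its underside.
Things that resemble listed ones, but are neither listed nor needed, are in the scene too. What is shaped like the highlighter but black or grey is not meant.

How it is judged:
On the way, in this order (a step that is already met when the one before it is completed fails the run):
1. the highlighter has been slid off the laptop and lies on the desk, not touching the laptop, while the lid is still open (height (world z) of highlighter_mid below 0.017 m and contact force between highlighter and laptop below 0.02 N and value of joint lid above 1 rad), for 0.2 s.
2. the lid is fully shut (value of joint lid below 0.03 rad), for 0.2 s.
At the end, for the whole second after the job is handed in: The lid is shut to within 0.03 rad (6 mm at its edge), the highlighter lies on the desk (its centre below 17 mm) without touching the laptop, and both are at rest (value of joint lid below 0.03 rad and height (world z) of highlighter_mid between 0 and 0.017 m and contact force between highlighter and laptop below 0.02 N and linear speed of each of highlighter, laptop below 0.02 m/s).
It fails at once if the highlighter is lifted (its centre more than 50 mm above the desk) (height (world z) of highlighter_mid above 0.05 m).
It fails at once if the lid is slammed (faster than 2 rad/s over the last 0.3 rad) (value of joint lid below 0.3 rad and velocity of joint lid below -2 rad/s).
It fails at once if the laptop is shoved or lifted more than 20 mm (distance of laptop from where it was at the start of the episode above 0.02 m).
It fails at once if another thing on the desk is moved by more than 25 mm (distance of any of mouse, mug, phone, notes, penpot, router, stapler from where it was at the start of the episode above 0.025 m).
It also fails if it takes over 64 s, if anything falls off the work surface, if the arm or the gripper's body presses on something with over 40 N, if the wrist force passes 120 N, or if a joint passes its speed limit or range.

## Working session

There is one attempt and no reset: what is moved stays moved. The work goes in short steps, Python scripts to look and compute and a tool call to move; the robot and the scene stay as the last step left them, time stands still between calls to the robot, and variables do not carry over. Pictures are saved under pics/ and viewed, at most 10 in all, crops included, and the job is handed in when it is done.

Besides the shell and the picture viewer there is one more tool, called as name(argument=value, ...) on one line, values as JSON. send_rows: Moves the arm, as the interface text tells. Its arguments: {"type":"object","properties":{"steps":{"type":"array"},"force":{"type":"number"}},"required":["steps"]}

```bash
mkdir -p pics; cat > h.py <<'E'
import numpy as np, cv2, pickle
from bench import status, imaging, workorder
from scipy.spatial.transform import Rotation as Rn
def grab(n,tag):
    f=imaging.grab_frame(n); pickle.dump(f,open(f'pics/{tag}.pkl','wb'))
    cv2.imwrite(f'pics/{tag}.png',cv2.cvtColor(f['color'],cv2.COLOR_RGB2BGR)); return f
def load(tag): return pickle.load(open(f'pics/{tag}.pkl','rb'))
def cloud(f):
    d=f['depth']; v,u=np.indices(d.shape); K=f['K']
    c=np.stack([(u-K[0,2])/K[0,0]*d,(v-K[1,2])/K[1,1]*d,d],-1)
    return (c-f['t'])@f['R']   # R^T (c-t)
E
python3 - <<'E'
from h import *
a=grab('top','top0');b=grab('scene','scene0')
im=np.hstack([cv2.imread('pics/top0.png'),cv2.imread('pics/scene0.png')])
cv2.imwrite('pics/both0.png',cv2.resize(im,(800,300)))
im=cv2.resize(cv2.imread('pics/top0.png'),(800,600),interpolation=cv2.INTER_CUBIC);cv2.imwrite('pics/topbig.png',im)
im=cv2.resize(cv2.imread('pics/scene0.png'),(800,600),interpolation=cv2.INTER_CUBIC);cv2.imwrite('pics/scbig.png',im)
s=status.get_obs();print(s['tcp_pos'],Rn.from_rotvec(s['orientation']).as_matrix().round(3),s['clock'],s['grip_width'])
for f in(a,b): print(f['K'],-f['R'].T@f['t'])
E
```

```text
[0.27308946 0.61677178 0.2554213 ] [[-0.914  0.405 -0.001]
 [ 0.405  0.914 -0.002]
 [-0.    -0.002 -1.   ]] 0.1 0.08569595964109901
[[469.5828642    0.         253.59867859]
 [  0.         469.5828642  193.98029433]
 [  0.           0.           1.        ]] [0.36732119 0.00271004 1.59192856]
[[375.89670391   0.         259.6332899 ]
 [  0.         375.89670391 189.19942459]
 [  0.           0.           1.        ]] [ 1.29393805 -0.01587418  1.10396603]
```

View pics/topbig.png

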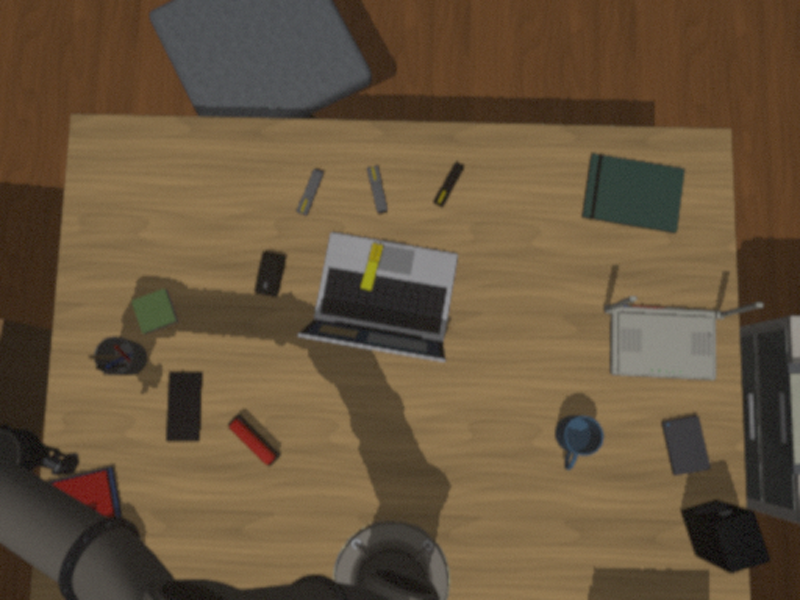

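View pics/scbig.png

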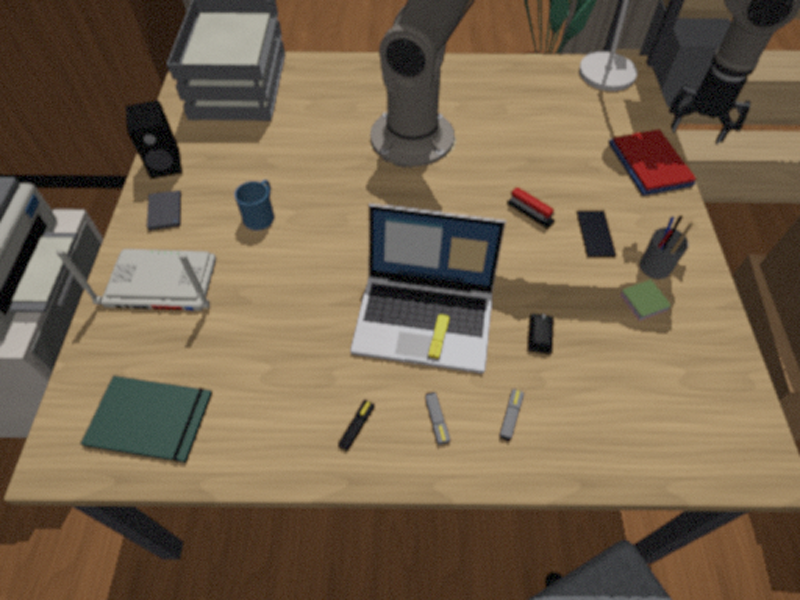

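The top view shows the laptop at (385,295), with the yellow highlighter running from (377,245) to (368,290) on the deck. The mouse is at (270,273), and the right (-y) side of the laptop is clear. The scene view agrees. Next I'll measure.

```bash
python3 - <<'E'
from h import *
def ray(f,uv):
    c=-f['R'].T@f['t']; d=f['R'].T@np.linalg.inv(f['K'])@np.r_[uv,1]; return c,d/np.linalg.norm(d)
cents=[]
for tag in('top0','scene0'):
    f=load(tag);P=cloud(f);hsv=cv2.cvtColor(f['color'],cv2.COLOR_RGB2HSV)
    m=cv2.inRange(hsv,(24,150,90),(34,255,255))
    n,l,st,ce=cv2.connectedComponentsWithStats(m)
    i=1+np.argmax(st[1:,4]);q=P[l==i]
    print(tag,'pen px',ce[i],st[i],'mean',q.mean(0).round(4),'medz',np.median(q[:,2]).round(4))
    (c,s,a)=cv2.minAreaRect((q[:,:2]*1000).astype(np.float32)); print('  rect mm',c,s,a)
    cents.append(ray(f,ce[i]))
(c1,d1),(c2,d2)=cents
A=np.stack([d1,-d2],1);s=np.linalg.lstsq(A,c2-c1,rcond=None)[0]
print('pen tri',c1+d1*s[0],c2+d2*s[1])
f=load('top0');P=cloud(f);g=load('scene0');Q=cloud(g)
for nm,X,f in(('top',P,f),('scene',Q,g)):
    sel=(X[...,2]>.009)&(X[...,2]<.021)&(X[...,0]>.48)&(X[...,0]<.76)&(X[...,1]<.18)&(X[...,1]>-.18)
    n,l,st,ce=cv2.connectedComponentsWithStats(sel.astype(np.uint8));i=1+np.argmax(st[1:,4]);q=X[l==i]
    print(nm,'deck z',np.median(q[:,2]),len(q)); r=cv2.minAreaRect((q[:,:2]*1000).astype(np.float32));print(r,cv2.boxPoints(r).round(0).tolist())
    sel=(X[...,2]>.05)&(X[...,2]<.23)&(X[...,0]>.38)&(X[...,0]<.6)&(abs(X[...,1])<.22)
    q=X[sel];m=q.mean(0);w,v=np.linalg.eigh(np.cov((q-m).T));print(' lid n',v[:,0].round(3),m.round(3),len(q),'ztop',np.percentile(q[:,2],99),q.min(0),q.max(0))
# mouse
    sel=(X[...,2]>.012)&(X[...,2]<.04)&(X[...,0]>.5)&(X[...,0]<.75)&(X[...,1]>.17)&(X[...,1]<.33)
    q=X[sel];print(' mouse',q.min(0).round(3),q.max(0).round(3))
E
```

```text
top0 pen px [237.39086294 171.25380711] [231 156  14  30 197] mean [0.6492 0.0553 0.0373] medz 0.0297
  rect mm (534.3350219726562, 43.809696197509766) (340.3126220703125, 50.18461227416992) 5.436219692230225
scene0 pen px [232.875      261.45833333] [230 258   7   8  24] mean [ 0.822  -0.0941  0.0155] medz 0.0156
  rect mm (820.5812377929688, -93.88536071777344) (8.754654884338379, 25.938831329345703) 67.91278839111328
pen tri [ 0.69403425  0.06358735 -0.2101873 ] [ 0.72393833 -0.11039843 -0.21064328]
top deck z 0.016108924353925316 3956
((616.0062255859375, 23.416458129882812), (284.7696533203125, 197.5695037841797), 81.36279296875) [[497.0, -103.0], [692.0, -132.0], [735.0, 149.0], [540.0, 179.0]]
 lid n [ 0.951 -0.146  0.273] [0.486 0.043 0.145] 1040 ztop 0.20780654625774617 [ 0.44574311 -0.09846321  0.05022674] [0.53113396 0.18568961 0.21358236]
 mouse [0.535 0.17  0.012] [0.687 0.314 0.04 ]
scene deck z 0.01603412953098787 3957
((616.6407470703125, 24.793426513671875), (285.1282958984375, 203.9364776611328), 81.08491516113281) [[494.0, -100.0], [695.0, -132.0], [739.0, 150.0], [538.0, 181.0]]
 lid n [ 0.954 -0.147  0.261] [0.492 0.046 0.132] 3369 ztop 0.20414808690384278 [ 0.44731973 -0.09622484  0.05007761] [0.53708643 0.18813859 0.20680213]
 mouse [0.533 0.17  0.012] [0.693 0.308 0.04 ]
```

```bash
python3 - <<'E'
from h import *
cs=[]
for tag in('top0','scene0'):
    f=load(tag);P=cloud(f);hsv=cv2.cvtColor(f['color'],cv2.COLOR_RGB2HSV)
    m=cv2.inRange(hsv,(22,110,70),(36,255,255))>0
    m&=(P[...,0]>.53)&(P[...,0]<.75)&(P[...,1]>-.12)&(P[...,1]<.17)&(P[...,2]<.05)
    n,l,st,ce=cv2.connectedComponentsWithStats(m.astype(np.uint8));i=1+np.argmax(st[1:,4]);q=P[l==i]
    print(tag,ce[i],st[i],q.mean(0).round(4),np.median(q[:,2])); print(cv2.minAreaRect((q[:,:2]*1000).astype(np.float32)))
    w,v=np.linalg.eigh(np.cov(q[:,:2].T));print(v[:,1],np.degrees(np.arctan2(v[1,1],v[0,1])))
    cs.append((f,ce[i]))
A=[np.array(f['K'])@np.c_[f['R'],f['t']] for f,_ in cs]
X=cv2.triangulatePoints(A[0],A[1],cs[0][1],cs[1][1]);print('tri',(X[:3]/X[3]).T)
f=load('top0');P=cloud(f);
sel=(f['color'].max(-1)<45)&(P[...,0]>.53)&(P[...,0]<.75)&(P[...,1]>.2)&(P[...,1]<.35)&(P[...,2]>.012)
q=P[sel];print('mouse',cv2.minAreaRect((q[:,:2]*1000).astype(np.float32)))
E
```

```text
top0 [237.38596491 171.27631579] [230 156  15  31 228] [0.6507 0.0555 0.0288] 0.029372369269692312
((653.3423461914062, 56.942771911621094), (28.820350646972656, 105.051025390625), 77.73023986816406)
[-0.96886656  0.24758351] 165.66543740217446
scene0 [280.53266332 214.10552764] [275 201  13  29 199] [0.6582 0.0572 0.0291] 0.029509194116540113
((657.6871948242188, 56.873165130615234), (27.620197296142578, 110.24856567382812), 76.95979309082031)
[-0.97035224  0.24169512] 166.01339064022005
tri [[0.65249181 0.05663434 0.01873998]]
mouse ((635.02490234375, 273.7645568847656), (43.900665283203125, 86.02074432373047), 80.20846557617188)
```

send_rows(steps=[{"dx": -28.4, "dy": -15.9, "gripper": 0.5}, {"dx": -28.4, "dy": -15.9}, {"dx": -28.4, "dy": -15.9}, {"dx": -28.4, "dy": -15.9}, {"dx": -28.4, "dy": -15.9}])

```text
validation failed for argument at $.st...
```

send_rows(steps=[{"dx": -28.4, "dy": -15.9}, {"dx": -28.4, "dy": -15.9}, {"dx": -28.4, "dy": -15.9}, {"dx": -28.4, "dy": -15.9}, {"dx": -28.4, "dy": -15.9}])

```text
validation failed for argument at $.st...
```

send_rows(steps=[{"yaw": 40}, {"yaw": 40}, {"yaw": 40}, {"yaw": 40}, {"yaw": 40}])

```text
validation failed for argument at $.st...
```

send_rows(steps=[{"yaw": 39}, {"yaw": 39}, {"yaw": 39}, {"yaw": 39}, {"yaw": 39}])

```text
validation failed for argument at $.st...
```

```bash
python3 - <<'E'
from h import *
s=status.get_obs();print(s['tcp_pos'],Rn.from_rotvec(s['orientation']).as_matrix().round(3),s['clock'],s['grip_width'],s['contact_force'],s['joints'])
E
```

```text
[0.27308946 0.61677178 0.2554213 ] [[-0.914  0.405 -0.001]
 [ 0.405  0.914 -0.002]
 [-0.    -0.002 -1.   ]] 0.1 0.08569595964109901 [ 0.18736414 -0.92116175 -0.09073076] [-1.26206512  0.47774564  0.0223292   1.55631097 -0.0115028   1.10929944
 -0.083085  ]
```

The call was rejected, and the message is cut off. The rows may need every field, so I'll test that with one call.

send_rows(steps=[{"dx": -28.4, "dy": -15.9, "dz": 0, "yaw": 0, "gripper": 0.5}, {"dx": -28.4, "dy": -15.9, "dz": 0, "yaw": 0, "gripper": 0.5}, {"dx": -28.4, "dy": -15.9, "dz": 0, "yaw": 0, "gripper": 0.5}, {"dx": -28.4, "dy": -15.9, "dz": 0, "yaw": 0, "gripper": 0.5}, {"dx": -28.4, "dy": -15.9, "dz": 0, "yaw": 0, "gripper": 0.5}])

```text
clock: 0.72
tcp_pos: [0.4616, 0.3653, 0.2561]
orientation: [-0.65, -3.073, 0.0]
contact_force: [0.5, -0.4, 0.9]
grip_width: 0.0422
gripper_force: 0.0
```

send_rows(steps=[{"dx": -29.3, "dy": -16.5, "dz": 0, "yaw": 0, "gripper": 0.5}, {"dx": -29.3, "dy": -16.5, "dz": 0, "yaw": 0, "gripper": 0.5}, {"dx": -29.3, "dy": -16.5, "dz": 0, "yaw": 0, "gripper": 0.5}, {"dx": -29.3, "dy": -16.5, "dz": 0, "yaw": 0, "gripper": 0.5}, {"dx": -29.3, "dy": -16.5, "dz": 0, "yaw": 0, "gripper": 0.5}])

```text
clock: 1.35
tcp_pos: [0.6485, 0.1152, 0.256]
orientation: [-0.649, -3.073, -0.0]
contact_force: [0.5, -0.0, 0.3]
grip_width: 0.0429
gripper_force: 0.0
```

send_rows(steps=[{"dx": 0, "dy": 0, "dz": 0, "yaw": 40, "gripper": 0.5}, {"dx": 0, "dy": 0, "dz": 0, "yaw": 40, "gripper": 0.5}, {"dx": 0, "dy": 0, "dz": 0, "yaw": 40, "gripper": 0.5}, {"dx": 0, "dy": 0, "dz": 0, "yaw": 40, "gripper": 0.5}, {"dx": 0, "dy": 0, "dz": 0, "yaw": 40, "gripper": 0.5}])

```text
clock: 1.98
tcp_pos: [0.6474, 0.1169, 0.2558]
orientation: [-1.66, -2.667, 0.001]
contact_force: [-0.2, -0.9, 0.5]
grip_width: 0.0424
gripper_force: 0.0
```

send_rows(steps=[{"dx": 0, "dy": 0, "dz": 0, "yaw": 39, "gripper": 0.5}, {"dx": 0, "dy": 0, "dz": 0, "yaw": 39, "gripper": 0.5}, {"dx": 0, "dy": 0, "dz": 0, "yaw": 39, "gripper": 0.5}, {"dx": 0, "dy": 0, "dz": 0, "yaw": 39, "gripper": 0.5}, {"dx": 0, "dy": 0, "dz": 0, "yaw": 39, "gripper": 0.5}])

```text
clock: 2.6
tcp_pos: [0.6475, 0.1169, 0.256]
orientation: [-2.453, -1.963, 0.001]
contact_force: [-0.5, -0.2, -0.7]
grip_width: 0.0431
gripper_force: 0.0
```

```bash
python3 - <<'E'
from h import *
s=status.get_obs();print(s['tcp_pos'],Rn.from_rotvec(s['orientation']).as_matrix().round(3),s['clock'],s['grip_width'],s['contact_force'],s['joints'])
f=grab('wrist','w1');P=cloud(f);print('cam',-f['R'].T@f['t'])
cv2.imwrite('pics/w1b.png',cv2.resize(cv2.imread('pics/w1.png'),(640,480)))
hsv=cv2.cvtColor(f['color'],cv2.COLOR_RGB2HSV)
m=(cv2.inRange(hsv,(22,110,70),(36,255,255))>0)&(P[...,2]<.05)&(f['depth']>0)
q=P[m];print(m.sum(),q.mean(0));print(cv2.minAreaRect((q[:,:2]*1000).astype(np.float32)))
E
```

```text
[0.64749819 0.11693309 0.25598855] [[ 0.219  0.976 -0.001]
 [ 0.976 -0.219 -0.   ]
 [-0.    -0.    -1.   ]] 2.6 0.043070551634105184 [-0.50537914 -0.24869098 -0.65821554] [-0.64216287  0.48892146  0.52434133  1.62585199 -0.26681936  1.09949592
 -0.26758074]
cam [0.66531222 0.1958823  0.37398269]
2465 [0.69145908 0.06303389 0.02669197]
((783.6795043945312, 74.78804016113281), (244.83628845214844, 287.3582763671875), 54.531063079833984)
```

View pics/w1b.png

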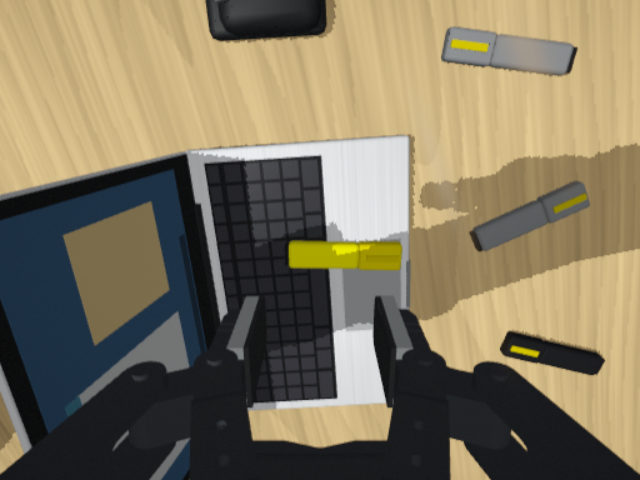

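The wrist view shows the pen lying lengthwise between (289,255) and (401,255), the lid to the left and the mouse at the top. The fingers hang open, ready to come down on the +y side of the pen. I'll refine the pen position and go down.

```bash
python3 - <<'E'
from h import *
f=load('w1');P=cloud(f)
hsv=cv2.cvtColor(f['color'],cv2.COLOR_RGB2HSV)
m=cv2.inRange(hsv,(22,110,70),(36,255,255))
n,l,st,ce=cv2.connectedComponentsWithStats(m);i=1+np.argmax(st[1:,4]);q=P[(l==i)&(P[...,2]>.024)]
print(st[i],ce[i],np.median(q[:,2]),cv2.minAreaRect((q[:,:2]*1000).astype(np.float32)))
# fingertip points: nearest dark stuff in view
t=P[(P[...,2]>.15)&(f['depth']>0)];print('finger lowest z',np.percentile(t[:,2],[0,1,5]))
E
```

```text
[ 231  192   91   24 1987] [275.77705083 203.7705083 ] 0.03001114186392581 ((674.2913208007812, 116.75900268554688), (148.51417541503906, 104.0743408203125), 75.30437469482422)
finger lowest z [0.15000389 0.15219227 0.16055932]
```

send_rows(steps=[{"dx": -1.5, "dy": 2.0, "dz": 0, "yaw": 0, "gripper": 0.5}, {"dx": -1.5, "dy": 2.0, "dz": 6, "yaw": 0, "gripper": 0.5}, {"dx": -1.5, "dy": 2.0, "dz": 11, "yaw": 0, "gripper": 0.5}, {"dx": -1.5, "dy": 2.0, "dz": 16, "yaw": 0, "gripper": 0.5}, {"dx": -1.5, "dy": 2.0, "dz": 18, "yaw": 0, "gripper": 0.5}])

```text
clock: 3.28
tcp_pos: [0.662, 0.0976, 0.0733]
orientation: [-2.452, -1.96, 0.006]
contact_force: [0.6, -0.3, -0.7]
grip_width: 0.0427
gripper_force: 0.0
```

send_rows(steps=[{"dx": 0, "dy": 0, "dz": 1, "yaw": 0, "gripper": 0.5}, {"dx": 0, "dy": 0, "dz": 2, "yaw": 0, "gripper": 0.5}, {"dx": 0, "dy": 0, "dz": 2.8, "yaw": 0, "gripper": 0.5}, {"dx": 0, "dy": 0, "dz": 2.8, "yaw": 0, "gripper": 0.5}])

```text
clock: 3.78
tcp_pos: [0.6639, 0.0978, 0.0484]
orientation: [-2.456, -1.959, -0.0]
contact_force: [-0.2, -0.2, -0.0]
grip_width: 0.0426
gripper_force: 0.0
```

```bash
python3 - <<'E'
from h import *
s=status.get_obs();print(s['tcp_pos'],s['contact_force'])
f=grab('wrist','w2');P=cloud(f)
hsv=cv2.cvtColor(f['color'],cv2.COLOR_RGB2HSV)
m=cv2.inRange(hsv,(22,110,70),(36,255,255))>0
q=P[m&(P[...,2]>.024)&(P[...,2]<.036)&(P[...,0]<.74)];q=q[abs(q[:,1]-.06)<.06]
print(len(q),cv2.minAreaRect((q[:,:2]*1000).astype(np.float32)))
cv2.imwrite('pics/w2b.png',cv2.resize(cv2.imread('pics/w2.png'),(640,480)))
E
```

```text
[0.66387646 0.0978193  0.04839956] [-0.18736808 -0.23176398 -0.01060484]
4629 ((654.9564208984375, 58.11673355102539), (26.668590545654297, 59.78630065917969), 75.82231903076172)
```

View pics/w2b.png

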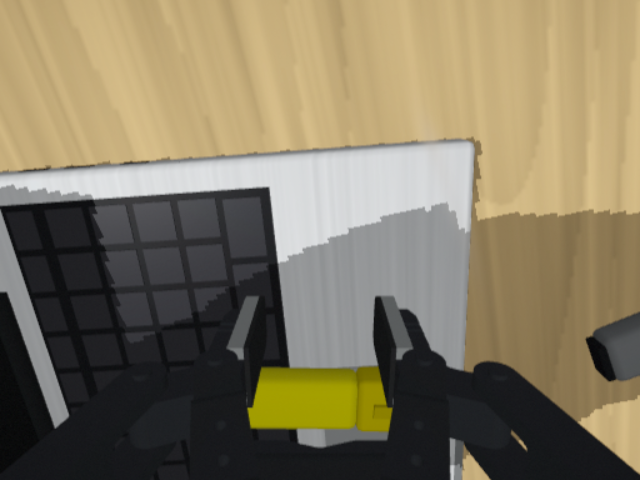

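The fingertips are on the +y side of the pen, which shows at (250–390, 400) and is centred between them. I'll lower 4 mm and push.

send_rows(steps=[{"dx": 0, "dy": 0, "dz": 0.4, "yaw": 0, "gripper": 0.5}, {"dx": -1, "dy": 0, "dz": 0.4, "yaw": 0, "gripper": 0.5}, {"dx": -2, "dy": 0, "dz": 0.4, "yaw": 0, "gripper": 0.5}, {"dx": -3, "dy": 0, "dz": 0.4, "yaw": 0, "gripper": 0.5}, {"dx": -4, "dy": 0, "dz": 0.4, "yaw": 0, "gripper": 0.5}])

```text
clock: 4.45
tcp_pos: [0.6548, 0.0576, 0.0444]
orientation: [2.457, 1.957, 0.0]
contact_force: [-0.6, 0.2, -0.2]
grip_width: 0.0428
gripper_force: 0.1
```

send_rows(steps=[{"dx": -1, "dy": 0, "dz": 0, "yaw": 0, "gripper": 0.5}, {"dx": -2, "dy": 0, "dz": 0, "yaw": 0, "gripper": 0.5}, {"dx": -3, "dy": 0, "dz": 0, "yaw": 0, "gripper": 0.5}, {"dx": -4, "dy": 0, "dz": 0, "yaw": 0, "gripper": 0.5}, {"dx": -4, "dy": 0, "dz": 0, "yaw": 0, "gripper": 0.5}])

```text
clock: 5.08
tcp_pos: [0.6458, 0.0182, 0.0443]
orientation: [2.458, 1.956, -0.001]
contact_force: [-0.0, 0.4, 0.2]
grip_width: 0.0427
gripper_force: 0.0
```

```bash
cat >> h.py <<'E'
def pen(f):
    P=cloud(f);hsv=cv2.cvtColor(f['color'],cv2.COLOR_RGB2HSV)
    m=(cv2.inRange(hsv,(22,110,70),(36,255,255))>0)&(P[...,0]>.45)&(P[...,0]<.765)&(abs(P[...,1])<.33)&(P[...,2]<.06)&(f['depth']>0)
    n,l,st,ce=cv2.connectedComponentsWithStats(m.astype(np.uint8));i=1+np.argmax(st[1:,4]);q=P[l==i]
    return len(q),q.mean(0).round(4),np.percentile(q[:,2],[5,50,95]).round(4),cv2.minAreaRect((q[:,:2]*1000).astype(np.float32))
def laptop(f):
    X=cloud(f);sel=(X[...,2]>.009)&(X[...,2]<.021)&(X[...,0]>.48)&(X[...,0]<.76)&(X[...,1]<.18)&(X[...,1]>-.18)
    n,l,st,ce=cv2.connectedComponentsWithStats(sel.astype(np.uint8));i=1+np.argmax(st[1:,4])
    return cv2.minAreaRect((X[l==i][:,:2]*1000).astype(np.float32))
E
python3 - <<'E'
from h import *
s=status.get_obs();print(s['tcp_pos'],s['contact_force'])
for c in('scene','top'):
    f=grab(c,c+'3');print(c,pen(f),laptop(f))
E
```

```text
[0.64577129 0.01824524 0.0443483 ] [-0.02152449  0.36094714  0.22519175]
scene (131, array([ 0.6595, -0.0132,  0.0289]), array([0.0241, 0.0295, 0.0333]), ((646.8321533203125, -9.23481559753418), (24.545419692993164, 103.23085021972656), 80.1767578125)) ((617.201416015625, 24.606918334960938), (285.0738220214844, 203.32041931152344), 81.29728698730469)
top (24, array([ 0.6071, -0.0103,  0.0267]), array([0.0174, 0.0275, 0.0319]), ((606.917236328125, -10.23893928527832), (6.167964458465576, 37.83689498901367), 76.84395599365234)) ((602.8617553710938, -62.73503112792969), (118.25167846679688, 199.3766632080078), 78.50856018066406)
```

send_rows(steps=[{"dx": -1, "dy": 0, "dz": 0, "yaw": 0, "gripper": 0.5}, {"dx": -2, "dy": 0, "dz": 0, "yaw": 0, "gripper": 0.5}, {"dx": -3, "dy": 0, "dz": 0, "yaw": 0, "gripper": 0.5}, {"dx": -4, "dy": 0, "dz": 0, "yaw": 0, "gripper": 0.5}, {"dx": -5, "dy": 0, "dz": 0, "yaw": 0, "gripper": 0.5}])

```text
clock: 5.8
tcp_pos: [0.6347, -0.0299, 0.0443]
orientation: [2.457, 1.958, -0.0]
contact_force: [0.2, -0.4, -0.5]
grip_width: 0.0429
gripper_force: 0.0
```

send_rows(steps=[{"dx": -1, "dy": 0, "dz": 0, "yaw": 0, "gripper": 0.5}, {"dx": -2, "dy": 0, "dz": 0, "yaw": 0, "gripper": 0.5}, {"dx": -3, "dy": 0, "dz": 0, "yaw": 0, "gripper": 0.5}, {"dx": -4, "dy": 0, "dz": 0, "yaw": 0, "gripper": 0.5}, {"dx": -5, "dy": 0, "dz": 0, "yaw": 0, "gripper": 0.5}])

```text
clock: 6.42
tcp_pos: [0.6236, -0.0784, 0.0443]
orientation: [-2.457, -1.958, -0.0]
contact_force: [-1.4, -0.2, -0.2]
grip_width: 0.0425
gripper_force: 0.1
```

send_rows(steps=[{"dx": -1, "dy": 0, "dz": 0, "yaw": 0, "gripper": 0.5}, {"dx": -2, "dy": 0, "dz": 0, "yaw": 0, "gripper": 0.5}, {"dx": -3, "dy": 0, "dz": 0, "yaw": 0, "gripper": 0.5}, {"dx": -3.6, "dy": 0, "dz": 0, "yaw": 0, "gripper": 0.5}, {"dx": -3.6, "dy": 0, "dz": 0, "yaw": 0, "gripper": 0.5}])

```text
clock: 7.05
tcp_pos: [0.6155, -0.1135, 0.0443]
orientation: [2.458, 1.957, -0.0]
contact_force: [0.0, 0.5, -0.7]
grip_width: 0.0423
gripper_force: 0.0
```

```bash
python3 - <<'E'
from h import *
s=status.get_obs();print(s['tcp_pos'],s['contact_force'])
for c in('scene','top'):
    f=grab(c,c+'4');print(c,pen(f),laptop(f))
im=cv2.imread('pics/scene4.png')[110:270,180:380];cv2.imwrite('pics/s4b.png',cv2.resize(im,(800,600),interpolation=cv2.INTER_CUBIC))
E
```

```text
[ 0.61551035 -0.11354931  0.04429547] [ 0.00836227  0.50770074 -0.70546963]
scene (179, array([ 0.6201, -0.1605,  0.0124]), array([0.0019, 0.0134, 0.0172]), ((609.545654296875, -159.20664978027344), (30.367841720581055, 111.60955810546875), 79.28392028808594)) ((617.6226806640625, 24.855270385742188), (284.61273193359375, 202.70590209960938), 81.08082580566406)Traceback (most recent call last):
  File "<stdin>", line 4, in <module>
  File "h.py", line 15, in pen
    n,l,st,ce=cv2.connectedComponentsWithStats(m.astype(np.uint8));i=1+np.argmax(st[1:,4]);q=P[l==i]
                                                                       ~~~~~~~~~^^^^^^^^^^
    return _wrapfunc(a, 'argmax', axis=axis, out=out, **kwds)
    return bound(*args, **kwds)
ValueError: attempt to get argmax of an empty sequence
```

send_rows(steps=[{"dx": 0, "dy": 0, "dz": -3, "yaw": 0, "gripper": 0.5}, {"dx": 0, "dy": 0, "dz": -9, "yaw": -4, "gripper": 0}, {"dx": 0, "dy": 0, "dz": -15, "yaw": -4, "gripper": 0}, {"dx": 0, "dy": 0, "dz": -21, "yaw": -4, "gripper": 0}, {"dx": 0, "dy": 0, "dz": -24, "yaw": -4, "gripper": 0}])

```text
clock: 7.78
tcp_pos: [0.6169, -0.1127, 0.2883]
orientation: [2.384, 2.042, 0.006]
contact_force: [0.5, -0.5, 0.1]
grip_width: 0.0002
gripper_force: 0.0
```

send_rows(steps=[{"dx": 4, "dy": -5, "dz": 0, "yaw": 0, "gripper": 0}, {"dx": 8, "dy": -10, "dz": 0, "yaw": 0, "gripper": 0}, {"dx": 12, "dy": -15, "dz": 0, "yaw": 0, "gripper": 0}, {"dx": 15.5, "dy": -20.5, "dz": 0, "yaw": 0, "gripper": 0}, {"dx": 15.5, "dy": -20.9, "dz": 0, "yaw": 0, "gripper": 0}])

```text
clock: 8.4
tcp_pos: [0.4303, 0.0757, 0.2842]
orientation: [-2.378, -2.05, -0.0]
contact_force: [0.4, -0.6, 0.6]
grip_width: 0.0003
gripper_force: 0.0
```

```bash
python3 - <<'E'
from h import *
s=status.get_obs();print(s['tcp_pos'],Rn.from_rotvec(s['orientation']).as_matrix().round(3),s['contact_force'],s['joints'],s['grip_width'])
for c in('scene','top'):
    f=grab(c,c+'5');print(c,pen(f))
    X=cloud(f);print(laptop(f))
im=cv2.imread('pics/scene5.png')[90:270,180:420];cv2.imwrite('pics/s5b.png',cv2.resize(im,(800,600),interpolation=cv2.INTER_CUBIC))
E
```

```text
[0.43028294 0.07569616 0.28422506] [[ 0.148  0.989 -0.001]
 [ 0.989 -0.148  0.001]
 [ 0.001 -0.001 -1.   ]] [ 0.35597656 -0.58208694  0.55375897] [-0.71686599  0.03194387  0.41604081  2.08118002 -0.01701104  1.03179295
 -0.44044394] 0.0002707741357664337
scene (231, array([ 0.6127, -0.1569,  0.0117]), array([0.0009, 0.0128, 0.0166]), ((605.4493408203125, -157.64439392089844), (30.517873764038086, 118.37982940673828), 78.13134002685547))
((617.5382690429688, 24.22442626953125), (285.7623596191406, 202.72332763671875), 81.0024185180664)
top (258, array([ 0.6066, -0.1587,  0.012 ]), array([0.0006, 0.0127, 0.0188]), ((607.02685546875, -159.7642059326172), (29.465164184570312, 107.60073852539062), 78.58438873291016))
((615.8787841796875, 22.792831420898438), (285.53680419921875, 197.15480041503906), 81.22114562988281)
```

View pics/s5b.png

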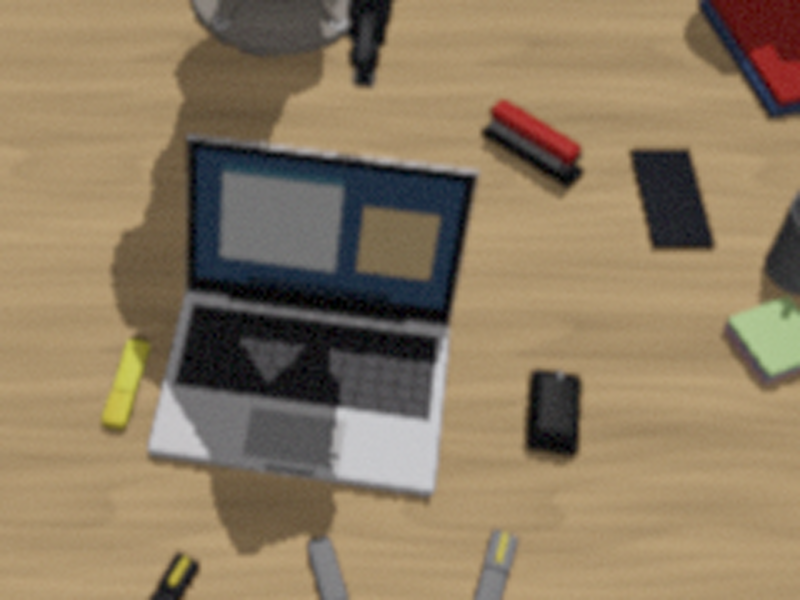

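The pen now lies flat on the desk at crop (125,385), clear of the laptop, and the laptop hasn't moved. The shut fingers are behind the lid at (365,80). I'll lower them and push the lid over.

send_rows(steps=[{"dx": 0, "dy": 0, "dz": 4, "yaw": 0, "gripper": 0}, {"dx": 0, "dy": 0, "dz": 7.9, "yaw": 0, "gripper": 0}, {"dx": 0, "dy": 1, "dz": 7.9, "yaw": 0, "gripper": 0}, {"dx": 0, "dy": 2, "dz": 7.9, "yaw": 0, "gripper": 0}, {"dx": 0, "dy": 2.5, "dz": 7.9, "yaw": 0, "gripper": 0}])

```text
clock: 9.12
tcp_pos: [0.4595, 0.0684, 0.2067]
orientation: [2.388, 2.041, 0.002]
contact_force: [-3.0, -0.3, 2.6]
grip_width: 0.0002
gripper_force: 1.7
```

send_rows(steps=[{"dx": 0, "dy": 0.4, "dz": 0, "yaw": 0, "gripper": 0}, {"dx": 0, "dy": 0.8, "dz": 0, "yaw": 0, "gripper": 0}, {"dx": 0, "dy": 1.2, "dz": 0, "yaw": 0, "gripper": 0}, {"dx": 0, "dy": 1.6, "dz": 0, "yaw": 0, "gripper": 0}, {"dx": 0, "dy": 2.0, "dz": 0, "yaw": 0, "gripper": 0}])

```text
clock: 9.75
tcp_pos: [0.4779, 0.0657, 0.2053]
orientation: [-2.387, -2.043, -0.0]
contact_force: [-3.0, 1.9, 2.3]
grip_width: -0.0
gripper_force: 1.4
```

```bash
cat >> h.py <<'E'
H=np.array([.522,.039])
def rep(tag):
    s=status.get_obs();d=s['tcp_pos'][:2]-H
    print('u',(d@[.988,-.152]).round(4),'v',(d@[.152,.988]).round(4),'z',s['tcp_pos'][2].round(4),'F',s['contact_force'].round(1),'t',s['clock'])
    f=grab('scene',tag);X=cloud(f);print(laptop(f),pen(f)[1])
    U=(X[...,:2]-H)@np.array([.988,-.152]);V=(X[...,:2]-H)@np.array([.152,.988])
    sel=(abs(V)<.135)&(abs(V-.022)>.05)&(X[...,2]>.027)&(U>-.12)&(U<.25)&(X[...,2]<.23)
    if sel.sum()>20:
        a=np.arctan2(X[...,2][sel]-.016,U[sel]);r=np.hypot(X[...,2][sel]-.016,U[sel])
        print('lid angle',np.median(a[r>.08]),sel.sum(),'rmax',np.percentile(r,98))
E
python3 -c "
from h import *
rep('p1')"
```

```text
u -0.0477 v 0.0197 z 0.2053 F [-3.   1.9  2.3] t 9.75
((616.4114990234375, 24.3160400390625), (286.2605285644531, 204.78990173339844), 81.05760955810547) [ 0.6133 -0.1571  0.0118]
lid angle 1.7035866782773175 2082 rmax 0.19440692823484182
```

send_rows(steps=[{"dx": 0, "dy": 0.8, "dz": -0.1, "yaw": 0, "gripper": 0}, {"dx": 0, "dy": 1.6, "dz": -0.2, "yaw": 0, "gripper": 0}, {"dx": 0, "dy": 2.4, "dz": -0.4, "yaw": 0, "gripper": 0}, {"dx": 0, "dy": 3.2, "dz": -0.4, "yaw": 0, "gripper": 0}, {"dx": 0, "dy": 4.0, "dz": -0.4, "yaw": 0, "gripper": 0}])

```text
clock: 10.42
tcp_pos: [0.5177, 0.0592, 0.2092]
orientation: [2.387, 2.043, -0.0]
contact_force: [-1.6, 0.3, -0.8]
grip_width: -0.0003
gripper_force: 1.1
```

send_rows(steps=[{"dx": 0, "dy": 0.8, "dz": 0, "yaw": 0, "gripper": 0}, {"dx": 0, "dy": 1.6, "dz": 0, "yaw": 0, "gripper": 0}, {"dx": 0, "dy": 2.4, "dz": 0.1, "yaw": 0, "gripper": 0}, {"dx": 0, "dy": 3.2, "dz": 0.2, "yaw": 0, "gripper": 0}, {"dx": 0, "dy": 3.3, "dz": 0.2, "yaw": 0, "gripper": 0}])

```text
clock: 11.05
tcp_pos: [0.5505, 0.0542, 0.2073]
orientation: [2.387, 2.042, 0.001]
contact_force: [-1.6, 1.0, -0.7]
grip_width: -0.0003
gripper_force: 0.6
```

```bash
python3 -c "
from h import *
rep('p2')"
```

```text
u 0.0258 v 0.0194 z 0.2073 F [-1.6  1.  -0.7] t 11.05
((618.8224487304688, 24.1612548828125), (285.6365661621094, 199.5478515625), 81.3410873413086) [ 0.6129 -0.1571  0.0116]
lid angle 1.3086652102990526 1188 rmax 0.19570365294889042
```

send_rows(steps=[{"dx": 0, "dy": 1.2, "dz": 0.4, "yaw": 0, "gripper": 0}, {"dx": 0, "dy": 2.4, "dz": 0.9, "yaw": 0, "gripper": 0}, {"dx": 0, "dy": 3.5, "dz": 1.4, "yaw": 0, "gripper": 0}, {"dx": 0, "dy": 4.65, "dz": 2.0, "yaw": 0, "gripper": 0}, {"dx": 0, "dy": 5.7, "dz": 2.7, "yaw": 0, "gripper": 0}])

```text
clock: 11.72
tcp_pos: [0.607, 0.0454, 0.1798]
orientation: [2.387, 2.043, 0.0]
contact_force: [-0.8, 0.4, 1.9]
grip_width: -0.0002
gripper_force: 0.8
```

send_rows(steps=[{"dx": 0, "dy": 1.0, "dz": 0.7, "yaw": 0, "gripper": 0}, {"dx": 0, "dy": 1.95, "dz": 1.6, "yaw": 0, "gripper": 0}, {"dx": 0, "dy": 2.9, "dz": 2.5, "yaw": 0, "gripper": 0}, {"dx": 0, "dy": 3.7, "dz": 3.5, "yaw": 0, "gripper": 0}, {"dx": 0, "dy": 4.4, "dz": 4.5, "yaw": 0, "gripper": 0}])

```text
clock: 12.35
tcp_pos: [0.6501, 0.0386, 0.1345]
orientation: [2.387, 2.043, 0.0]
contact_force: [-0.2, -0.3, 0.5]
grip_width: -0.0002
gripper_force: 0.6
```

```bash
python3 -c "
from h import *
rep('p3')"
```

```text
u 0.1266 v 0.0191 z 0.1345 F [-0.2 -0.3  0.5] t 12.35
((667.298583984375, 16.848129272460938), (285.2974853515625, 102.07300567626953), 81.39295959472656) [ 0.6132 -0.1573  0.0122]
lid angle 0.6113105828772201 1231 rmax 0.19560082671371234
```

send_rows(steps=[{"dx": 0, "dy": 0.7, "dz": 1.1, "yaw": 0, "gripper": 0}, {"dx": 0, "dy": 1.3, "dz": 2.2, "yaw": 0, "gripper": 0}, {"dx": 0, "dy": 1.8, "dz": 3.2, "yaw": 0, "gripper": 0}, {"dx": 0, "dy": 2.1, "dz": 4.2, "yaw": 0, "gripper": 0}, {"dx": 0, "dy": 2.4, "dz": 5.2, "yaw": 0, "gripper": 0}])

```text
clock: 13.02
tcp_pos: [0.6737, 0.035, 0.0828]
orientation: [2.387, 2.042, 0.001]
contact_force: [0.1, -0.1, 0.9]
grip_width: -0.0002
gripper_force: 0.5
```

send_rows(steps=[{"dx": 0, "dy": 0.2, "dz": 1.0, "yaw": 0, "gripper": 0}, {"dx": 0, "dy": 0.3, "dz": 1.9, "yaw": 0, "gripper": 0}, {"dx": 0, "dy": 0.4, "dz": 2.6, "yaw": 0, "gripper": 0}, {"dx": 0, "dy": 0.5, "dz": 3.1, "yaw": 0, "gripper": 0}, {"dx": 0, "dy": 0.5, "dz": 3.4, "yaw": 0, "gripper": 0}])

```text
clock: 13.65
tcp_pos: [0.678, 0.0343, 0.0489]
orientation: [-2.386, -2.043, 0.001]
contact_force: [-0.2, 0.1, 1.3]
grip_width: 0.0002
gripper_force: 0.4
```

send_rows(steps=[{"dx": 0, "dy": 0, "dz": 0.1, "yaw": 0, "gripper": 0}, {"dx": 0, "dy": 0, "dz": 0.2, "yaw": 0, "gripper": 0}, {"dx": 0, "dy": 0, "dz": 0.2, "yaw": 0, "gripper": 0}])

```text
clock: 14.02
tcp_pos: [0.6782, 0.0343, 0.0474]
orientation: [2.387, 2.043, 0.0]
contact_force: [-0.6, -0.9, -0.5]
grip_width: 0.0
gripper_force: 0.0
```

```bash
python3 -c "
from h import *
rep('p4')
f=load('p4');X=cloud(f)
U=(X[...,:2]-H)@np.array([.988,-.152]);V=(X[...,:2]-H)@np.array([.152,.988])
for u in(.03,.08,.13,.18):
  s=(abs(U-u)<.012)&(abs(V)<.13)&(abs(V-.02)>.05)&(X[...,2]<.06); print(u,np.median(X[...,2][s]),s.sum())
"
```

```text
u 0.155 v 0.0191 z 0.0474 F [-0.6 -0.9 -0.5] t 14.025
((689.2077026367188, 14.401153564453125), (284.0212707519531, 62.18626022338867), 79.77316284179688) [ 0.6124 -0.157   0.0116]
0.03 0.02178497667438022 248
0.08 0.022164601669303265 275
0.13 0.021958320309664398 288
0.18 0.021838048915117515 318
```

send_rows(steps=[{"dx": 0, "dy": 0, "dz": 0.1, "yaw": 0, "gripper": 0}, {"dx": 0, "dy": 0, "dz": 0.2, "yaw": 0, "gripper": 0}, {"dx": 0, "dy": 0, "dz": 0.3, "yaw": 0, "gripper": 0}, {"dx": 0, "dy": 0, "dz": 0.3, "yaw": 0, "gripper": 0}])

```text
clock: 14.58
tcp_pos: [0.6784, 0.0342, 0.047]
orientation: [-2.387, -2.042, -0.002]
contact_force: [-7.3, 0.5, 19.9]
grip_width: -0.0
gripper_force: 9.9
```

Firm contact, so the lid is shut. I'll retreat and check.

send_rows(steps=[{"dx": 0, "dy": 0, "dz": -0.3, "yaw": 0, "gripper": 0}, {"dx": 0, "dy": 0, "dz": -2, "yaw": 0, "gripper": 0}, {"dx": 0, "dy": 0, "dz": -8, "yaw": 0, "gripper": 0}, {"dx": 0, "dy": 0, "dz": -14, "yaw": 0, "gripper": 0}, {"dx": 0, "dy": 0, "dz": -16, "yaw": 0, "gripper": 0}])

```text
clock: 15.2
tcp_pos: [0.6804, 0.0338, 0.2097]
orientation: [2.384, 2.039, 0.01]
contact_force: [-0.0, -0.3, -0.4]
grip_width: -0.0005
gripper_force: 0.0
```

```bash
python3 -c "
from h import *
rep('p5')
f=load('p5');X=cloud(f)
U=(X[...,:2]-H)@np.array([.988,-.152]);V=(X[...,:2]-H)@np.array([.152,.988])
s=(abs(V)<.13)&(U>.02)&(U<.19)&(X[...,2]<.04);print(np.polyfit(U[s],X[...,2][s],1),s.sum())
s=(X[...,2]>.009)&(X[...,2]<.03)&(X[...,0]>.48)&(X[...,0]<.76)&(abs(X[...,1])<.19)
n,l,st,ce=cv2.connectedComponentsWithStats(s.astype(np.uint8));i=1+np.argmax(st[1:,4]);print(cv2.minAreaRect((X[l==i][:,:2]*1000).astype(np.float32)))
cv2.imwrite('pics/p5b.png',cv2.resize(cv2.imread('pics/p5.png'),(800,600)))"
```

```text
u 0.1572 v 0.019 z 0.2097 F [-0.  -0.3 -0.4] t 15.2
((605.3128051757812, 94.12747192382812), (164.57818603515625, 157.0519256591797), 68.37393951416016) [ 0.6127 -0.157   0.012 ]
[-8.00332630e-05  2.17718402e-02] 3209
((617.1328125, 24.696914672851562), (285.1777038574219, 204.35043334960938), 81.01387786865234)
```

View pics/p5b.png

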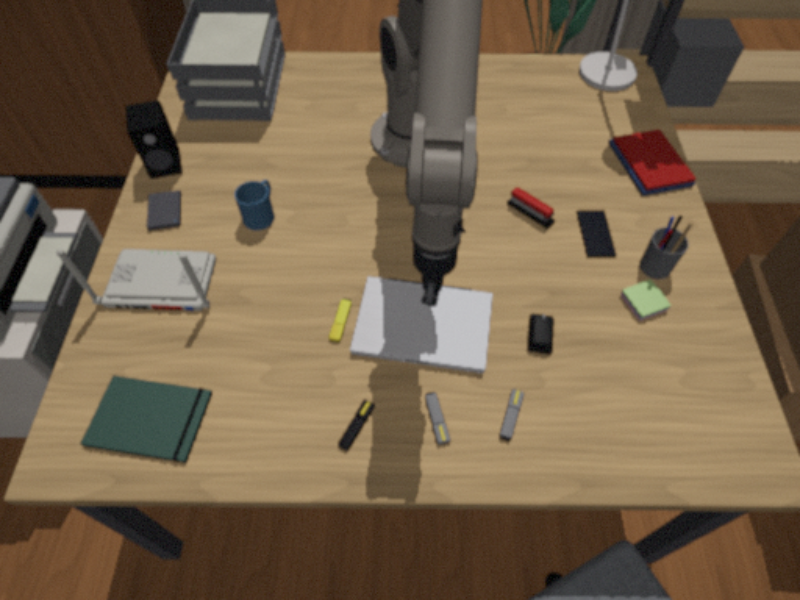

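The lid is flat (slope about 0, top at 22 mm) at (425,325), and the pen lies clear at (340,320). Nothing else has moved, so I'm handing in.

```bash
python3 -c "
from bench import workorder
print(workorder.hand_in())"
```

```text
the job is handed in; nothing more can be done
None
```

The job is handed in: the highlighter lies on the desk about 25 mm clear of the laptop, the lid is fully shut, and the last images show the laptop and everything else on the desk where they were.

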